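# Stow the thimble and lift-slide the bead box cover shut

## Robot

A 6-joint arm with a two-finger parallel gripper is mounted at the origin on the work surface. World frame = base frame: x ahead of the robot, y to its left, z up, the work surface at z = 0. Lengths are in m, angles in rad, forces in N, time in s.
With the tool pointing down it reaches from about 0.325 to 0.775 m from the base axis. Payload 5.5 kg.
Tool frame: the origin (TCP) lies between the finger pads; the fingertips stand 8 mm ahead of it and the grasp point (between the pads) lies 11 mm behind it (tcp_to_tips is the distance from the TCP to the fingertips, in m); z points along the fingers, y is the direction in which the jaws open and shut (so a half turn about z gives the same grasp; the last joint's range is limited). The gripper opens to 88 mm and grips with 3 to 60 N. Pads are 20 mm wide; open, the fingers measure 115 mm over their backs; the gripper's body (75 mm by 178 mm) begins 61 mm behind the grasp point.
Start: joints at [-1.274, 0.091, 1.231, -0, 1.82, -0.057], TCP at [0.208, -0.563, 0.231] pointing down, gripper open.
Joint ranges: [-2.87, 2.87], [-0.86, 2.18], [0.17, 2.46], [-1.51, 4.65], [0.06, 2.69], [-2.65, 2.65]. Speed limits (rad/s): [2.57, 2.57, 3.01, 3.14, 3.14, 3.14].

## Interface

Orientations are given as a unit quaternion [w, x, y, z].
In Python, from bench import * gives the robot as it stands. Calls block until the motion is done:
- move_to(position, orientation): joint-space move of the TCP to a pose.
- move_l(position, speed=0.15, orientation=None): straight line of the TCP; orientation=None keeps the orientation; speed is the mean speed in m/s.
- movej(angles): joint-space move.
- gripper_open() and close(): open the fingers fully, or close them until they stop; the grip force is fixed at half the most.
- hold(seconds).
- inverse_kinematics(position, orientation): joint angles nearest the present ones, or None.
- state(): the state.
- get_image(name): name is "scene" or "top"; returns a dict with "frame" (420x560x3 uint8, blue, green, red), "depth" (420x560 float32, m along the optical axis (not along the pixel's ray), 0 where there is no reading), "camera_matrix" (3x3 intrinsics, pixels), "view" (4x4, takes a point from world to camera coordinates). Camera axes: x right, y up, looking along -z (the intrinsics and any distortion apply to the point x, -y, -z); pixel columns grow to the right and rows downward; lengths in m; the calibration is good to about 2 mm. A picture is of the moment at which its call begins.
A pose or a line that the arm cannot do raises IKError and nothing moves.
- job_done(): hands the job in, once; it reports no verdict.
The state is a dict: "time": time; "joint_pos": joint angles; "dq": joint speeds; "joint_torque": joint torques, N m; "ee_pos": TCP position; "ee_rot": TCP orientation; "ft_force": force on the tool from outside, world axes, zero at the start; "moment": the same for the moment, N m; "finger_gap": finger opening in m.
Only numpy, scipy, OpenCV 4.12 (cv2) and the standard library are available. Lean on these libraries where they do the work, as an engineer would, in place of code of your own. Each camera call takes 0.05 s, during which the arm holds its last target.

## Task

Put the brass thimble into the empty open compartment of the bead box, then close the box: lift its sliding cover by the bar handle so that it clears the two orange bumps, push it fully home over the compartment and let it down flat. Leave the dish and the bowl where they are.

Things in the scene. Friction and masses are not known exactly. Their poses are not given: they have to be found in the camera images.
- beadbox: Frosted bead box, fixed, 228 mm long (x), 148 mm wide (y); origin at the centre of its underside. Its x points away from the robot, from the sealed half to the open compartment: the way the cover closes. Deck, ledges and walls 46 mm high, thin side cheeks 54 mm. Two orange bumps with upright faces stand 8 mm high on the side ledges at y = +-63 mm, x = -80 to -66 mm.
- bay (a point): Centre of the floor of the open compartment, 57 mm along the box's x from its origin and 16 mm above the table; axes as the box. The compartment is 98 mm long (x) by 104 mm wide (y) inside and 30 mm deep.
- bar (a point): Middle of the teal bar handle on the cover: 10 mm thick, 100 mm long along the box's y, on two 10 mm posts 90 mm apart. Cover down: axis 93 mm above the table, 37 mm free under the bar. At x = -70 mm in the box's frame when joint cover reads 0. Closed fingertips tilted in under it from the near side can lift and push it; it can also be pinched.
- cover (a joint): Travel of the cover along the box's +x, m: 0 open (over the sealed half), 0.108 closed (end stop). Clear plate 110 x 110 x 4 mm, teal edges; two teal ears at its near end ride on the side ledges. Cover down, they meet the bumps at about 0.016 and pushing harder does not help; beyond 0.042 they are past them. Friction about 1 N; it stays where left.
- cover_lift (a joint): Height of the cover above its resting place, in m: 0 down, 0.014 highest. The guides keep it level as it rises. It must be above 0.008 while the ears pass the bumps. The cover weighs about 180 g and sinks back by itself when released.
- thimble_center (a point): Centre (13 mm above its base) of the brass thimble, 26 mm tall, 20.8 mm across at its open base and 17 mm near the top, about 18 g, solid to the touch, standing on the dish; z is its axis.
- dish: Flat white ceramic dish, 100 mm across and 8 mm thick, 300 g, loose; origin at the centre of its underside. The thimble stands on it. It may lie left or right of the box.
- bowl: Aluminium bowl, 110 mm across, 40 mm high, empty, loose; origin under its centre. It lies on the other side of the box from the dish.

How it is judged:
On the way, in this order (a step that is already met when the one before it is completed fails the run):
1. the thimble is in the open compartment and let go (x of thimble_center in the frame of bay between -0.049 and 0.049 m and y of thimble_center in the frame of bay between -0.052 and 0.052 m and z of thimble_center in the frame of bay below 0.018 m and contact force between the fingers and thimble below 0.05 N), for 0.2 s.
2. the cover has been lifted and is past the bumps (value of joint cover above 0.042 m), for 0.05 s.
At the end, for the whole second after the job is handed in: The cover is within 5 mm of its closed stop and down (lifted less than 2.5 mm), and the thimble lies or stands at rest inside the compartment under it (value of joint cover above 0.103 m and value of joint cover_lift below 0.0025 m and x of thimble_center in the frame of bay between -0.049 and 0.049 m and y of thimble_center in the frame of bay between -0.052 and 0.052 m and z of thimble_center in the frame of bay between 0 and 0.018 m and linear speed of thimble below 0.05 m/s); the robot touches nothing.
It fails at once if the bowl is shifted by more than 30 mm (distance of bowl from where it was at the start of the episode above 0.03 m).
It fails at once if the dish is shifted by more than 40 mm (distance of dish from where it was at the start of the episode above 0.04 m).
It also fails if it takes over 59 s, if anything falls off the work surface, if the arm or the gripper's body presses on something with over 40 N, if the wrist force passes 120 N, or if a joint passes its speed limit or range.

## Working session

There is one attempt and no reset: what is moved stays moved. The work goes in short steps, each a Python script; the robot and the scene stay as the last script left them, time stands still between calls to the robot, and variables do not carry over. Pictures are saved under pics/ and viewed, and the job is handed in when it is done.

```bash
ls; mkdir -p pics; python3 - <<'E'
from bench import *
import cv2,numpy as np,pickle
s=state();print({k:np.round(v,3) for k,v in s.items()})
for n in("scene","top"):
    d=get_image(n);cv2.imwrite(f"pics/{n}0.png",d["frame"]);pickle.dump(d,open(f"{n}0.pkl","wb"));print(d["camera_matrix"],np.round(d["view"],3),[k for k in d])
E
```

```text
pics
{'time': np.float64(0.0), 'joint_pos': array([-1.274,  0.092,  1.232,  0.   ,  1.82 , -0.057]), 'dq': array([-0.   ,  0.001, -0.   ,  0.003,  0.001,  0.   ]), 'joint_torque': array([-1.0000e-03, -4.4645e+01, -4.0644e+01,  7.0000e-02,  2.9000e-02,
       -0.0000e+00]), 'ee_pos': array([ 0.208, -0.563,  0.23 ]), 'ee_rot': array([-0.001,  0.984,  0.176, -0.   ]), 'ft_force': array([ 0.808,  0.423, -1.009]), 'moment': array([-0.013,  0.031,  0.017]), 'finger_gap': np.float64(0.088)}
[[480.36497763   0.         278.83435436]
 [  0.         480.36497763 202.76546869]
 [  0.           0.           1.        ]] [[ 0.45   0.893 -0.02  -0.23 ]
 [-0.572  0.306  0.761  0.245]
 [ 0.686 -0.331  0.648 -1.366]
 [ 0.     0.     0.     1.   ]] ['frame', 'depth', 'camera_matrix', 'view']
[[433.13174246   0.         272.62138297]
 [  0.         433.13174246 211.34911644]
 [  0.           0.           1.        ]] [[ 0.003 -1.     0.031 -0.014]
 [ 0.983  0.008  0.186 -0.569]
 [-0.186  0.03   0.982 -0.909]
 [ 0.     0.     0.     1.   ]] ['frame', 'depth', 'camera_matrix', 'view']
```

View pics/top0.png

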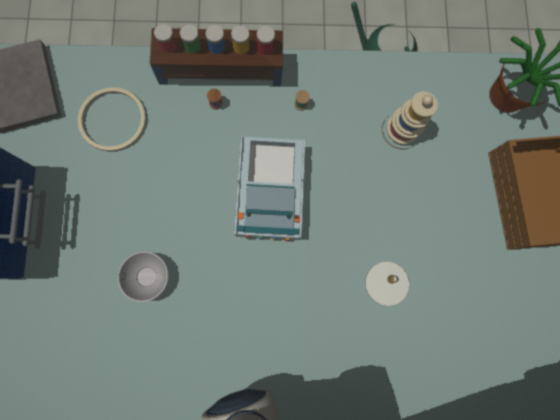

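View pics/scene0.png

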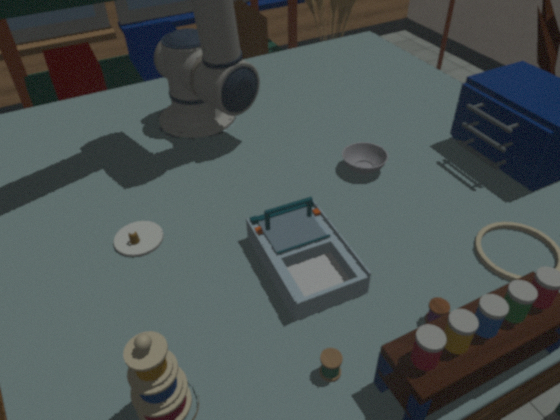

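The top view shows the dish at about (387,284) with the thimble at (393,280), the box around (270,188) with the bar near (270,214), and the bowl at (145,278). Next I'll zoom in and deproject.

```bash
cat > h.py <<'E'
import numpy as np,cv2,pickle
def world(d,u,v,z=None):
    """pixel arrays -> world using depth, or intersect with plane z"""
    K=d["camera_matrix"];T=np.linalg.inv(d["view"])
    u=np.asarray(u,float);v=np.asarray(v,float)
    r=np.stack([(u-K[0,2])/K[0,0],-(v-K[1,2])/K[1,1],-np.ones_like(u)],-1)
    if z is None:
        r=r*d["depth"][v.astype(int),u.astype(int)][...,None]
        return r@T[:3,:3].T+T[:3,3]
    w=r@T[:3,:3].T
    return T[:3,3]+w*((z-T[2,3])/w[...,2])[...,None]
def proj(d,P):
    P=np.atleast_2d(P);K=d["camera_matrix"];c=P@d["view"][:3,:3].T+d["view"][:3,3]
    return np.stack([K[0,2]+K[0,0]*c[:,0]/-c[:,2],K[1,2]+K[1,1]*c[:,1]/c[:,2]],-1)
def cloud(d):
    v,u=np.indices(d["depth"].shape);P=world(d,u.ravel(),v.ravel());P[d["depth"].ravel()==0]=np.nan
    return P.reshape(*d["depth"].shape,3)
E
python3 - <<'E'
from h import *
for n in("top","scene"):
    d=pickle.load(open(n+"0.pkl","rb"));P=cloud(d)
    dist=np.hypot(P[...,0],P[...,1])
    print(n,"table z",np.nanmedian(P[...,2]))
    def rep(name,m):
        q=P[m];print(name,len(q),"med",np.round(np.median(q,0),4),"min",np.round(q.min(0),3),"max",np.round(q.max(0),3))
    # dish & bowl & thimble regions
    f=d["frame"].astype(int)
    c={"top":(387,284,30),"scene":(138,238,32)}[n]
    vv,uu=np.indices(f.shape[:2]);near=np.hypot(uu-c[0],vv-c[1])<c[2]
    m=near&(P[...,2]>.004)&(P[...,2]<.013);rep("dish",m)
    (x,y),r=cv2.minEnclosingCircle(P[m][:,:2].astype(np.float32));print(" circle",x,y,r)
    m=near&(P[...,2]>.018);rep("thimble",m)
    m=near&(P[...,2]>.030);rep("thimbletop",m)
    c={"top":(145,278,35),"scene":(365,162,35)}[n]
    near=np.hypot(uu-c[0],vv-c[1])<c[2];m=near&(P[...,2]>.02);rep("bowl",m)
    (x,y),r=cv2.minEnclosingCircle(P[m][:,:2].astype(np.float32));print(" circle",x,y,r)
    c={"top":(270,190,70),"scene":(305,258,80)}[n]
    near=np.hypot(uu-c[0],vv-c[1])<c[2]
    m=near&(P[...,2]>.035)&(P[...,2]<.065);rep("boxwalls",m)
    rc=cv2.minAreaRect(P[m][:,:2].astype(np.float32));print(rc)
    m=near&(P[...,2]>.08);rep("bar",m)
    if m.any(): print(cv2.minAreaRect(P[m][:,:2].astype(np.float32)))
    x0,y0,w,hh={"top":(225,125,95,120),"scene":(230,190,150,130)}[n]
    cv2.imwrite(f"pics/{n}box.png",cv2.resize(d["frame"][y0:y0+hh,x0:x0+w],None,fx=4.5,fy=4.5,interpolation=cv2.INTER_CUBIC)*1)
E
```

```text
top table z -0.0013083994231976037
dish 1354 med [ 0.4117 -0.2728  0.0067] min [ 0.365 -0.323  0.004] max [ 0.462 -0.224  0.013]
 circle 0.41373804211616516 -0.27380654215812683 0.05016525089740753
thimble 41 med [ 0.4224 -0.2789  0.0286] min [ 0.416 -0.291  0.019] max [ 0.431 -0.275  0.034]
thimbletop 15 med [ 0.4221 -0.2818  0.0318] min [ 0.416 -0.29   0.03 ] max [ 0.429 -0.278  0.034]
bowl 828 med [0.4268 0.2868 0.0324] min [0.373 0.218 0.02 ] max [0.479 0.327 0.042]
 circle 0.42620980739593506 0.2719578444957733 0.05472997575998306
boxwalls 4470 med [ 0.5966 -0.0031  0.0484] min [ 0.509 -0.083  0.035] max [0.746 0.074 0.063]
((0.6277540922164917, -0.005331806838512421), (0.14821195602416992, 0.2337034046649933), 87.21698760986328)
bar 221 med [ 0.5595 -0.0022  0.0954] min [ 0.553 -0.051  0.08 ] max [0.567 0.047 0.101]
((0.5601289868354797, -0.002334441989660263), (0.09865893423557281, 0.009858430363237858), 87.16722869873047)
scene table z 0.0006950080899200684
dish 1256 med [ 0.4183 -0.2736  0.0083] min [ 0.33  -0.324  0.004] max [ 0.464 -0.215  0.013]
 circle 0.3947616219520569 -0.2664887607097626 0.0708908662199974
thimble 66 med [ 0.4282 -0.285   0.0279] min [ 0.419 -0.293  0.019] max [ 0.433 -0.276  0.035]
thimbletop 21 med [ 0.4268 -0.2838  0.0327] min [ 0.419 -0.292  0.03 ] max [ 0.43  -0.277  0.035]
bowl 724 med [0.4097 0.2814 0.0324] min [0.369 0.216 0.02 ] max [0.48  0.326 0.044]
 circle 0.42466363310813904 0.2702477276325226 0.05652650073170662
boxwalls 5473 med [ 0.6214 -0.0095  0.0494] min [ 0.514 -0.086  0.035] max [0.747 0.073 0.064]
((0.6309566497802734, -0.006035111844539642), (0.14995373785495758, 0.2276035100221634), 87.21109771728516)
bar 296 med [ 0.5616 -0.006   0.0961] min [ 0.554 -0.053  0.08 ] max [0.568 0.046 0.1  ]
((0.5599672794342041, -0.0034376978874206543), (0.09869182109832764, 0.01172095350921154), 85.7818603515625)
```

```bash
python3 - <<'E'
import cv2
for n in("top","scene"):
    i=cv2.imread(f"pics/{n}box.png");print(i.shape)
E
```

```text
(540, 428, 3)
(585, 675, 3)
```

View pics/topbox.png

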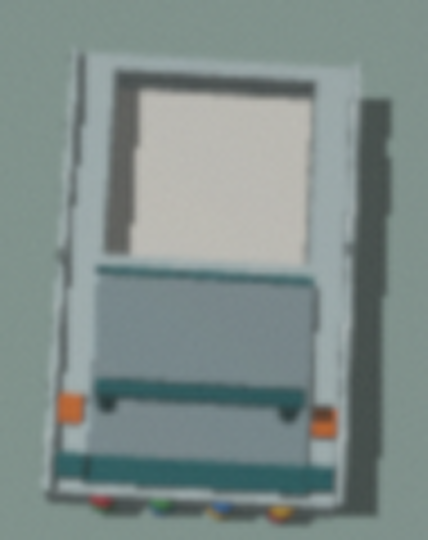

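View pics/scenebox.png

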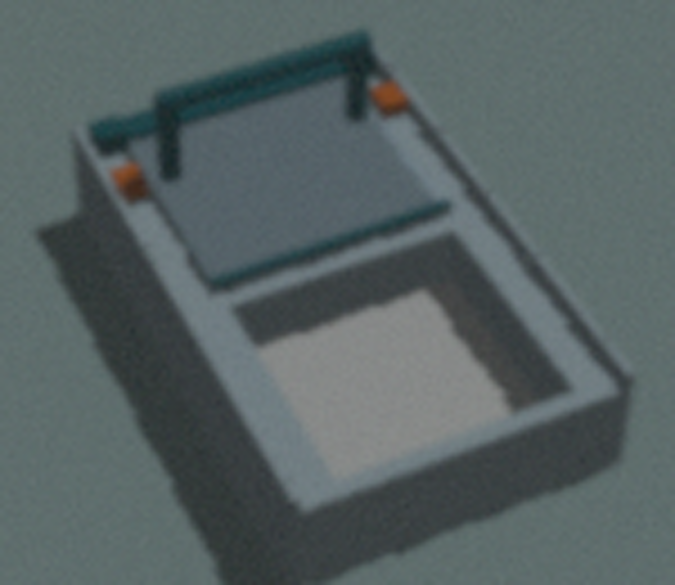

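The zoomed views show the cover at its open end, ears at the near edge, orange bumps ahead of them, and an empty compartment. The sizes match: walls 148 x 228, bar 99 mm long at z 0.095, dish radius 50. Next I'll refine the thimble position from its silhouette in both cameras and check reach.

```bash
cat >> h.py <<'E'
YAW=np.deg2rad(-2.8);BOX=np.array([.6300,-.0060])
def down(yaw):  # tool pointing down; tool y = -(y axis of yaw frame)
    return np.array([0,np.cos(yaw/2),np.sin(yaw/2),0])
def box2w(x,y,z):
    c,s=np.cos(YAW),np.sin(YAW);return np.array([BOX[0]+c*x-s*y,BOX[1]+s*x+c*y,z])
E
python3 - <<'E'
from h import *
from bench import inverse_kinematics
from scipy.optimize import minimize
for n,c in(("top",(387,284)),("scene",(138,238))):
    d=pickle.load(open(n+"0.pkl","rb"));f=d["frame"]
    x0,y0=c[0]-30,c[1]-30
    cr=f[y0:y0+60,x0:x0+60];hsv=cv2.cvtColor(cv2.GaussianBlur(cr,(3,3),0),cv2.COLOR_BGR2HSV)
    vv,uu=np.indices((60,60));m=(hsv[...,1]>80)&(hsv[...,0]<30)&(np.hypot(uu-30,vv-30)<18)
    nn,l,st,ce=cv2.connectedComponentsWithStats(m.astype(np.uint8));k=1+np.argmax(st[1:,4]);M=(l==k)
    print(n,st[k],ce[k]+[x0,y0])
    def mask(x,y):
        P=[[x+r*np.cos(t),y+r*np.sin(t),z] for r,z in((.0104,.008),(.0085,.032),(.006,.034)) for t in np.linspace(0,6.28,24)]
        h=cv2.convexHull(((proj(d,P)-[x0,y0])*16).astype(np.int32));o=np.zeros((60,60),np.uint8);cv2.fillConvexPoly(o,h,1,shift=4);return o>0
    g=[(( (mask(x,y)^M).sum()),x,y) for x in np.arange(.405,.44,.001) for y in np.arange(-.3,-.26,.001)]
    g.sort();b=[q for q in g if q[0]<=g[0][0]+2];print(g[0],np.mean([q[1:] for q in b],0),M.sum())
    cc=cr.copy();cc=cv2.resize(cc,None,fx=8,fy=8,interpolation=0);cv2.imwrite(f"pics/th_{n}.png",cc)
for p,y in(([.424,-.284,.1],-.049),([.424,-.284,.02],-.049),(box2w(.057,0,.057),YAW),(box2w(-.07,0,.082),YAW+np.pi/2),(box2w(.038,0,.095),YAW+np.pi/2),(box2w(-.07,0,.082),YAW-np.pi/2),(box2w(.038,0,.15),YAW-np.pi/2)):
    q=inverse_kinematics(p,down(y));print(None if q is None else np.round(q,2))
E
```

```text
top [32 22  5  6 23] [390.73913043 278.60869565]
(np.int64(71), np.float64(0.42100000000000004), np.float64(-0.284)) [ 0.42194118 -0.27982353] 23
scene [22 25  9 10 59] [133.84745763 238.08474576]
(np.int64(94), np.float64(0.42000000000000004), np.float64(-0.28099999999999997)) [ 0.42095238 -0.28228571] 59
[-0.66 -0.14  1.69 -0.    1.59  0.96]
[-0.66 -0.09  1.79 -0.    1.44  0.96]
[-0.06  0.36  1.24 -0.    1.55  1.56]
[-0.07  0.01  1.58 -0.    1.55 -0.02]
[-0.06  0.29  1.25 -0.    1.6  -0.01]
None
None
```

View pics/th_scene.png

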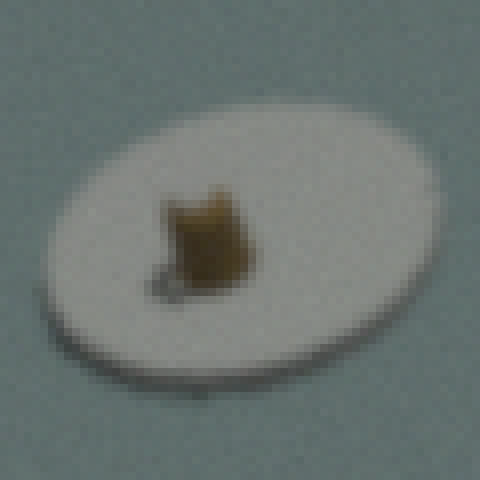

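View pics/th_top.png

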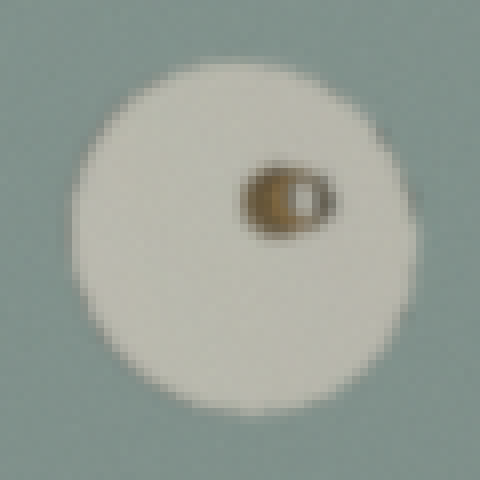

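The top crop shows the thimble spanning u 387-399, v 274-284, with a bright highlight that broke the colour mask. In the scene crop it spans u 128-140, v 231.5-244. I'll refit using these outlines.

```bash
python3 - <<'E'
from h import *
from scipy.optimize import least_squares
B={"top":(387.0,399,274,284),"scene":(128.2,139.8,231.5,244.5)}
D={n:pickle.load(open(n+"0.pkl","rb")) for n in B}
def bb(d,x,y):
    p=proj(d,[[x+r*np.cos(t),y+r*np.sin(t),z] for r,z in((.0104,.008),(.0085,.034)) for t in np.linspace(0,6.28,60)])
    return np.array([p[:,0].min(),p[:,0].max(),p[:,1].min(),p[:,1].max()])+.0
for ns in(("top",),("scene",),("top","scene")):
    r=least_squares(lambda q:np.concatenate([bb(D[n],*q)+.5-B[n] for n in ns]),[.424,-.283]);print(ns,r.x,np.round(r.fun,1))
E
```

```text
('top',) [ 0.42397091 -0.28357259] [ 0.1 -0.1  0.4 -0.4]
('scene',) [ 0.42459222 -0.28459268] [-0.4  0.4 -1.5  1.4]
('top', 'scene') [ 0.42420116 -0.28416458] [ 0.3  0.2  0.3 -0.5 -0.2  0.6 -1.6  1.2]
```

```bash
python3 - <<'E'
from h import *
from bench import *
q=down(YAW);p=np.array([.4242,-.2841,.021])
move_to(p+[0,0,.10],q);move_l(p,.12)
s=state();print(s["time"],s["ee_pos"],s["ft_force"])
close();s=state();print("gap",s["finger_gap"],s["ft_force"],s["time"])
move_l(p+[0,0,.10],.12);s=state();print("gap",s["finger_gap"],s["ft_force"],s["time"])
for n in("scene",):
    d=get_image(n);cv2.imwrite("pics/g1.png",d["frame"][150:330,40:300].repeat(2,0).repeat(2,1))
E
```

```text
2.4667 [ 0.42467947 -0.28454966  0.02195871] [0.59362421 0.10432837 0.86150302]
gap 0.0178110096770176 [ 0.18343339 -0.53338663  0.56872209] 3.5583
gap 0.01779619520764931 [-1.27531349 -0.44032042 -1.26595507] 4.5417
```

View pics/g1.png

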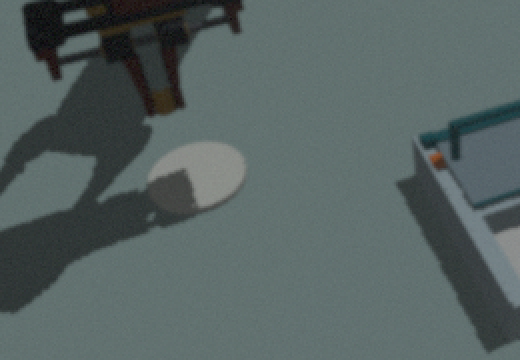

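The picture shows the thimble between the fingertips at about (162,100), with the dish unmoved. The finger gap is 17.8 mm, as expected. Next I'll carry it to the compartment and release with the tips just above the walls.

```bash
python3 - <<'E'
from h import *
from bench import *
q=down(YAW)
move_l([.4242,-.2841,.17],.2)
move_to(box2w(.060,0,.17),q)
move_l(box2w(.060,0,.0585),.12)
s=state();print(s["time"],s["ee_pos"],box2w(.06,0,.0585),s["finger_gap"])
gripper_open();hold(.2);print(state()["time"],state()["ft_force"])
move_l(box2w(.060,0,.17),.2)
move_to(box2w(-.07,0,.19),down(YAW+np.pi/2))
s=state();print(s["time"],s["ee_pos"])
for n in("top","scene"):
    d=get_image(n);pickle.dump(d,open(n+"1.pkl","wb"))
    x0,y0=(200,110) if n=="top" else(210,180)
    cv2.imwrite(f"pics/p1{n}.png",cv2.resize(d["frame"][y0:y0+150,x0:x0+200],None,fx=4,fy=4))
E
```

```text
7.4917 [ 0.69058099 -0.00901862  0.0598772 ] [ 0.68992837 -0.00893099  0.0585    ] 0.017643598019818206
8.85 [ 0.46448094 -0.4161417  -0.10720533]
10.9583 [ 0.56000729 -0.00259639  0.18915672]
```

View pics/p1top.png

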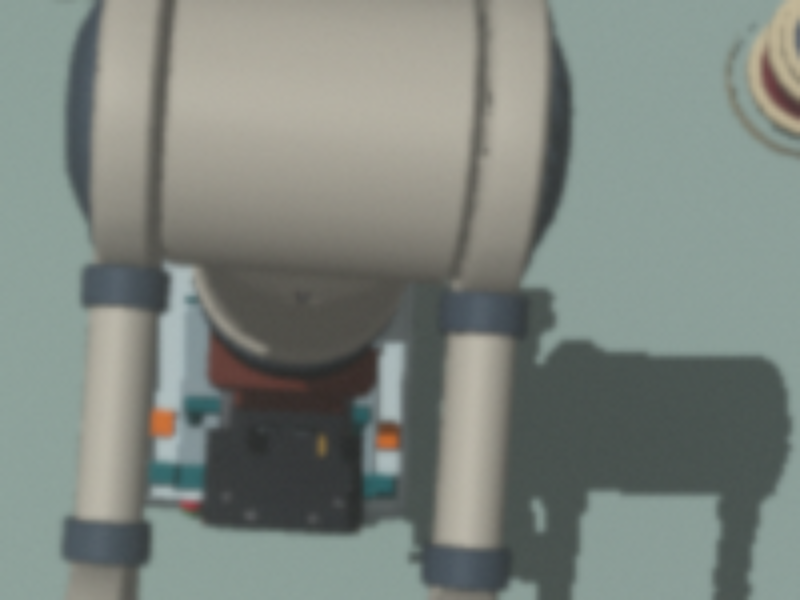

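View pics/p1scene.png

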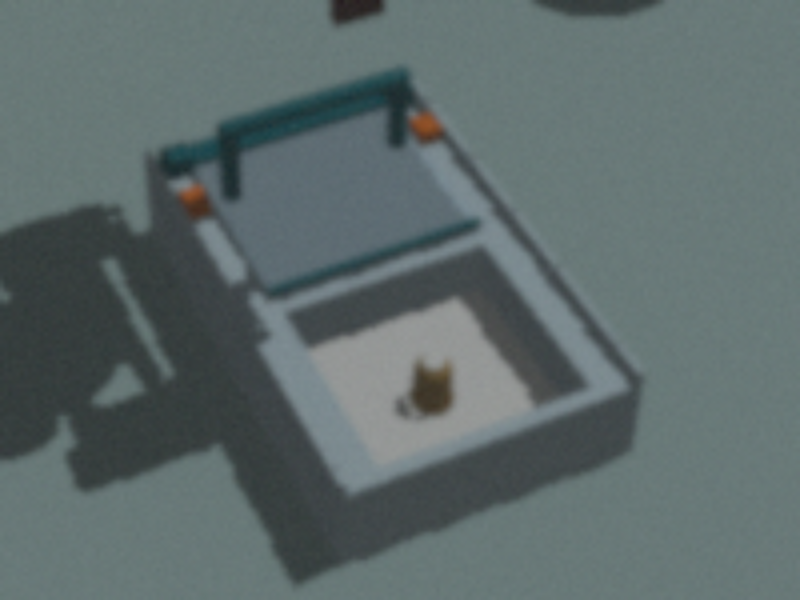

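The thimble stands upright in the compartment at about (432,387) in the crop, well clear of the walls. The cover hasn't moved. Next I'll pinch the bar with the jaws along the box's x.

```bash
python3 - <<'E'
from h import *
from bench import *
q=down(YAW+np.pi/2)
move_l(box2w(-.07,0,.081),.12,q)
s=state();print(s["time"],s["ee_pos"],s["ft_force"])
close();s=state();print("gap",s["finger_gap"],s["ft_force"],s["ee_pos"])
move_l(box2w(-.07,0,.0925),.05);hold(.2)
s=state();print("lift",s["time"],s["ee_pos"],s["ft_force"],s["finger_gap"])
d=get_image("scene");pickle.dump(d,open("scene2.pkl","wb"))
cv2.imwrite(f"pics/l1.png",cv2.resize(d["frame"][140:290,210:410],None,fx=4,fy=4))
E
```

```text
12.1167 [ 0.56066544 -0.00263488  0.08208945] [ 0.74299346  0.15868297 -0.19983039]
gap 0.009483357994077938 [-0.61955755  0.17625757 -0.17149841] [ 0.56006538 -0.00257956  0.08097911]
lift 13.8917 [ 0.56025872 -0.00259836  0.09246385] [ 1.00537355 -0.22053502 -1.97828745] 0.00907110422790843
```

View pics/l1.png

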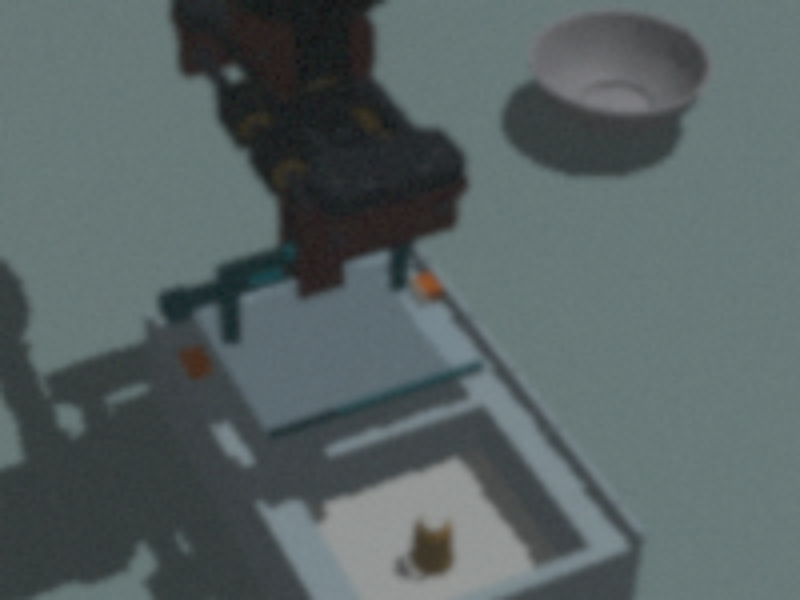

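The picture shows the cover raised: there is shadow under its front edge at about (380,420), and the ears are above bump height. The wrist carries about 2 N, which matches the cover's weight. Next I'll push it along.

```bash
python3 - <<'E'
from h import *
from bench import *
ux=box2w(1,0,0)-box2w(0,0,0)
def rep(t):
    s=state();print(t,round(s["time"],2),"x along",round(float((s["ee_pos"]-box2w(-.07,0,0))@ux),4),"z",round(s["ee_pos"][2],4),np.round(s["ft_force"],1),round(s["finger_gap"],4))
    return s
move_l(box2w(-.07+.05,0,.0925),.08);rep("past")
move_l(box2w(-.07+.104,0,.0925),.08);rep("104")
x=.104
while x<.113:
    x+=.0015;move_l(box2w(-.07+x,0,.0925),.03);hold(.1);s=rep(f"{x:.4f}")
    if s["ft_force"]@ux<-6: break
E
```

```text
past 14.72 x along 0.0501 z 0.0924 [ 1.  -0.1 -2.4] 0.0088
104 15.54 x along 0.1041 z 0.0926 [ 0.6  0.2 -1.8] 0.009
0.1055 15.89 x along 0.1052 z 0.0926 [-0.7  0.4 -1.7] 0.0089
0.1070 16.24 x along 0.107 z 0.0925 [-0.6  0.1 -1.1] 0.0093
0.1085 16.59 x along 0.1072 z 0.0917 [-6.1 -0.7 -1.3] 0.0091
```

The end stop is reached, with 6 N back-force at about 0.107. Next I'll lower, release and look.

```bash
python3 - <<'E'
from h import *
from bench import *
x=.1078
move_l(box2w(-.07+x,0,.0808),.04);hold(.2);s=state();print(s["ee_pos"],s["ft_force"])
gripper_open();hold(.2)
move_l(box2w(-.07+x,0,.20),.15)
move_to([.40,-.12,.33],down(YAW+np.pi/2))
print(state()["time"],state()["ee_pos"])
for n in("top","scene"):
    d=get_image(n);pickle.dump(d,open(n+"3.pkl","wb"))
    x0,y0=(200,110) if n=="top" else(210,180)
    cv2.imwrite(f"pics/p3{n}.png",cv2.resize(d["frame"][y0:y0+150,x0:x0+200],None,fx=4,fy=4))
    P=cloud(d)
    w=P-box2w(0,0,0);c,sn=np.cos(YAW),np.sin(YAW);bx=c*w[...,0]+sn*w[...,1];by=-sn*w[...,0]+c*w[...,1]
    m=(abs(bx)<.11)&(abs(by)<.055)&(P[...,2]>.088)&(P[...,2]<.115)
    print(n,"bar",m.sum(),np.round([np.median(bx[m]),bx[m].min(),bx[m].max(),P[m][:,2].max()],4) if m.any() else "")
E
```

```text
[ 0.66717869 -0.00782025  0.08099446] [-5.88805328  0.01211959  1.5006086 ]
20.85 [ 0.40050475 -0.1199044   0.32905539]
top bar 201 [0.0366 0.0321 0.0427 0.1012]
scene bar 311 [0.0394 0.0329 0.043  0.1013]
```

View pics/p3top.png

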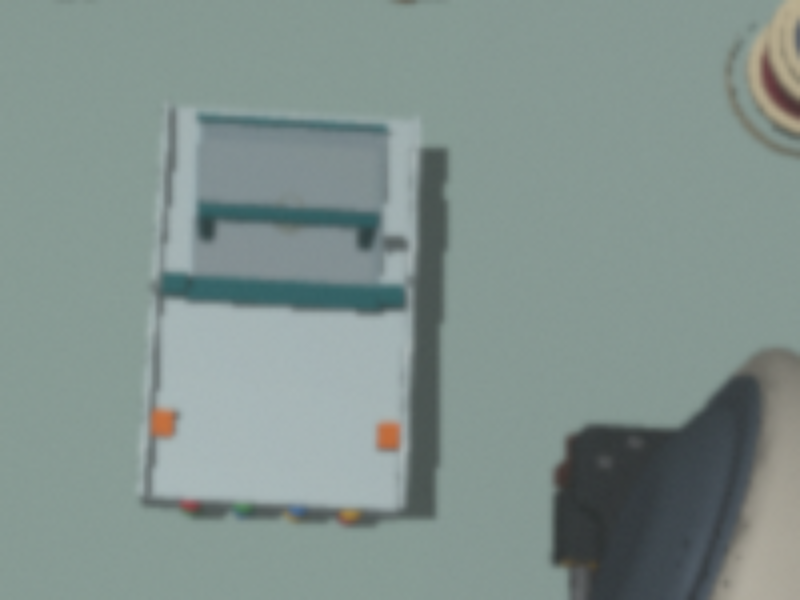

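View pics/p3scene.png

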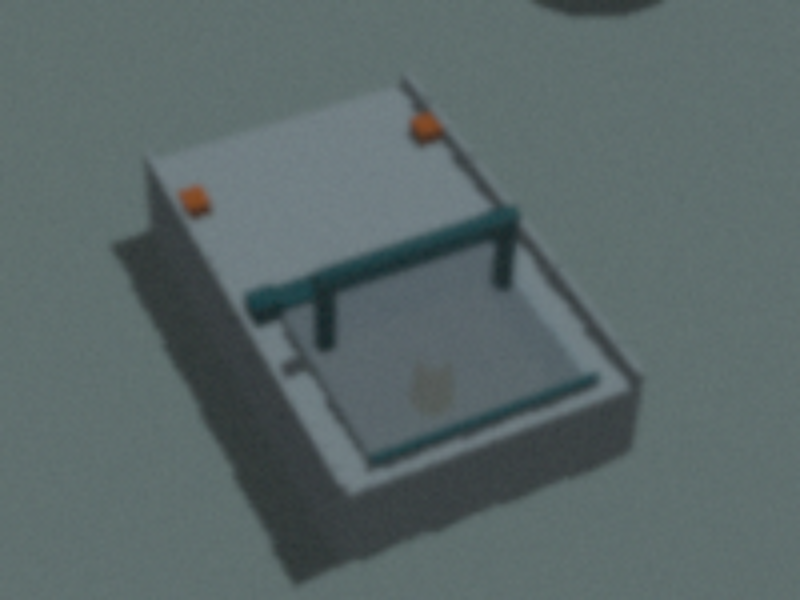

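The cover is over the compartment with the bar at box x ≈ 0.038, which is the closed position. The bar top is at z 0.101, the same as when it was down at the start. The thimble is visible through the plate at about (433,388). I'm handing it in.

```bash
python3 - <<'E'
from bench import *
print(job_done(),state()["time"])
E
```

```text
the job is handed in; nothing more can be done
the job is handed in; nothing more can be done
```

The thimble is in the compartment and the box is closed. I handed the job in at about 21 s, and the hand-in reports no verdict.

- **Thimble:** I picked it off the dish and released it just above the compartment walls. It landed upright and is still upright under the cover.
- **Cover:** I pinched the bar, lifted it 11.5 mm past the bumps, and pushed until it met the end stop with about 6 N. I then lowered it, let go and moved the arm clear.
- **Last checks:** The bar reads box x = 0.037 m from one camera and 0.039 m from the other, against 0.038 m for fully closed. The top of the bar is at the same height as when the cover was down at the start (0.101 m).
- **Dish and bowl:** The arm kept clear of both except to pick up the thimble. The dish looked unmoved after that; I did not re-measure either at the end.
- **What disagreed:** The first thimble fit by colour failed because of a bright highlight, so I refitted it by outline in both cameras, which agreed to about 1 mm. No other check failed.

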